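# Hook the ring carton out of the drying rack and load the spindle

## Robot

A 6-joint arm with a two-finger parallel gripper is mounted at the origin on the work surface. World frame = base frame: x ahead of the robot, y to its left, z up, the work surface at z = 0. Lengths are in mm, angles in rad, forces in N, time in s.
With the tool pointing down it reaches from about 350 to 975 mm from the base axis. Payload 7.1 kg.
Tool frame: the origin (TCP) lies on the front face of the gripper's body, between the roots of the fingers; the fingertips stand 80 mm ahead of it and the grasp point (between the pads) lies 61 mm ahead of it (env.tips_ahead is the distance from the TCP to the fingertips, in mm); z points along the fingers, y is the line along which they close (so a half turn about z gives the same grasp; the last joint's range is limited). The gripper opens to 88 mm and grips with 3 to 60 N. Pads are 20 mm wide; open, the fingers measure 115 mm over their backs; the gripper's body (75 mm by 178 mm) begins 61 mm behind the grasp point.
Start: joints at [1.108, 0.423, 1.63, -0, 1.089, -0.019], TCP at [268.327, 564.452, 302.675] pointing down, gripper open.
Joint ranges: [-3, 3], [-0.9, 2.11], [0.09, 2.58], [-1.31, 4.45], [0.11, 2.69], [-2.54, 2.54]. Speed limits (rad/s): [2.39, 2.39, 3.01, 3.14, 3.14, 3.14].

## Interface

Orientations are given as a unit quaternion [x, y, z, w].
In Python, from station import env, set_gripper, viewer, workorder gives the robot as it stands. Calls block until the motion is done:
- env.reach(position, orientation): joint-space move of the TCP to a pose.
- env.move_l(position, rot=None, rate=150, f_stop=None): straight line of the TCP; rot=None keeps the orientation; rate is the mean speed in mm/s. With f_stop (N) it stops when the force on the tool has changed by that much, and returns True; else False.
- env.move_joints(angles): joint-space move.
- set_gripper(opening): finger opening in mm; the grip force is fixed at half the most; returns when the fingers have stopped.
- env.hold(seconds).
- env.ik(position, orientation): joint angles nearest the present ones, or None.
- env.read_state(): the state.
- viewer.camera(name): name is "scene" or "top" or "wrist"; returns the picture (384x512x3 uint8, blue, green, red); there is no depth.
- viewer.camera_params(name): a dict with "fx", "fy", "cx", "cy" (pixels), "pose" (4x4, takes a point from camera to world coordinates); the wrist camera has in their place "tool_from_camera" (4x4, takes a point from camera to tool coordinates, whose origin is the TCP and whose axes are the flange's). Camera axes: x right, y up, looking along -z (the intrinsics and any distortion apply to the point x, -y, -z); pixel columns grow to the right and rows downward; lengths in mm; the calibration is good to about 2 mm. A picture is of the moment at which its call begins: read the wrist's pose just before it. camera_params takes no time and is no camera call.
A pose or a line that the arm cannot do raises env.IKError and nothing moves.
- workorder.sign_off(): hands the job in; it is judged then, once.
The state is a dict: "time_s": time; "qpos": joint angles; "dq": joint speeds; "tau": joint torques, N m; "tool_pos": TCP position; "orientation": TCP orientation; "force": force on the tool from outside, world axes, zero at the start; "wrist_torque": the same for the moment, N m; "width": finger opening in mm; "grip_force": force on a finger pad.
Only numpy, scipy, OpenCV 4.12 (cv2) and the standard library are available. Lean on these libraries where they do the work, as an engineer would, in place of code of your own. Each camera call takes 0.05 s, during which the arm holds its last target. There are 200 camera calls.

## Task

With the pull hook from the mat, reach under the drying rack's wire roof, hook the carton tray by its near wall and drag it until all of it is out from under the roof, still on the plywood board; keep your hand off the tray until then. Lay the hook back along its mat, blade down as you found it, then thread the tray's two wooden rings onto the spindle, first the larger, down on the base, then the smaller on top. Do not tip the tray or disturb anything else.

Things in the scene. Friction and masses are not known exactly. Their poses are not given: they have to be found in the camera images.
- rack: fixed drying rack: a plywood board 280 (its x) by 600 (its y) by 12 mm on the table, a steel wire roof over its back part. Origin: on the table below the middle of the roof's front edge. +y points into the bay (roof from y = 0 to 340 mm), -y along the open part of the board (0 to -260 mm, nothing above). z up.
- roof_front (a point): middle of the roof's front edge, on its underside, 157 mm over the table (roof top 165 mm). The roof stands on four thin corner posts with a guard wire along each side; 260 mm are free between the sides. Treat roof and sides as solid.
- tray: open carton tray, 200 (its x) by 158 (its y) by 40 mm high, walls and floor 4 mm, about 0.22 kg, loose on the plywood board deep under the roof; slides with a few newtons. Origin: centre of its underside. -y is the near side: the wall to hook has its inner face at y = -75 mm. The strip inside it, y = -75 to -35 mm, is free of rings at the start.
- ring_large: plain turned wooden ring, outer diameter 64 mm, hole 22 mm, 26 mm thick, 50 g, lying flat on the tray's floor, in the left or the right half of the tray. Origin: centre of its underside; z is its axis.
- ring_small: plain turned wooden ring, outer diameter 46 mm, hole 22 mm, 22 mm thick, 25 g, lying flat on the tray's floor in the other half. Origin: centre of its underside; z is its axis.
- hook: pull hook like a small draw hoe, 0.19 kg, 262 mm long, standing on its mat. Origin: centre of the underside of its wooden handle, a block 120 mm long (x), 24 mm wide (y, the way to grip it), 44 mm high (z up). An 8 mm rod, axis 36 mm above the underside, runs from the handle to +x and carries an upright blade at x = 200 mm.
- hook_blade (a point): middle of the lower edge of the hook's flat aluminium blade: 60 mm wide (hook's y), 4 mm thick (x), 40 mm high, its lower edge level with the handle's underside
- hook_mid (a point): point midway along the hook, 70 mm from the handle's centre towards the blade, at the level of its underside
- mat: black rubber mat, fixed to the table, 330 mm (its x) by 120 mm (its y) by 4 mm. Origin: centre of its underside. The hook stands on it lengthwise, its middle near the mat's centre, blade to the mat's +x end.
- spindle: painting spindle, fixed to the table: a dark wooden disc 80 mm in diameter and 16 mm high with an upright steel post 14 mm in diameter in its middle, the post's tapered top 62 mm over the table. Origin: centre of the disc's underside, on the table; the post is on the z axis.
- pineapple: bystander: painted pineapple, 104 mm wide, 135 mm high, on the back of the rack's roof
- jar_a: bystander: paint jar, 56 mm wide, 60 mm high, on the table to the right
- jar_b: bystander: paint jar, 56 mm wide, 60 mm high, on the table beyond the hook's mat
- jar_c: bystander: paint jar, 56 mm wide, 60 mm high, on the table near the robot, to the right
- juice: bystander: juice bottle, 54 mm wide, 130 mm high, on the back of the rack's roof
- brush: bystander: paint brush about 200 mm long, lying on the table beyond the rack

How it is judged (in metres and radians):
On the way, in this order (a step that is already met when the one before it is completed fails the run):
1. the hook, not the hand, draws the tray forward (contact force between hook and tray above 0.2 N and distance of tray from where it was at the start of the episode above 0.05 m).
2. the whole tray is out from under the roof, on the board (y of tray in the frame of rack below -0.078 m and height (world z) of tray below 0.02 m), for 0.2 s.
3. the hook is back along its mat, blade down, released (horizontal distance between hook_mid and mat below 0.045 m and angle between the x axis of hook and the x axis of mat, either way round below 0.35 rad and height (world z) of hook below 0.01 m and angle between hook's own z axis and vertical below 0.15 rad and contact force between the fingers and hook below 0.1 N), for 0.2 s.
4. the larger ring is on the spindle, down on the base, with the smaller one not yet on (horizontal distance between ring_large and spindle below 0.008 m and height (world z) of ring_large below 0.021 m and contact force between the fingers and ring_large below 0.1 N and horizontal distance between ring_small and spindle above 0.05 m), for 0.2 s.
At the end, for the whole second after the job is handed in: Larger ring flat on the spindle's base, smaller flat on it, the post through both (8 mm off axis, 5 mm in height); hook standing blade down along its mat (middle within 45 mm, 0.35 rad); tray flat on the board, its centre 78 to 200 mm in front of the roof's front edge (all of step 2 and horizontal distance between each of ring_large, ring_small and spindle below 0.008 m and height (world z) of ring_large below 0.021 m and angle between each of ring_large, ring_small's own z axis and vertical below 0.1 rad and height (world z) of ring_small between 0.037 and 0.047 m and linear speed of ring_small below 0.02 m/s and horizontal distance between hook_mid and mat below 0.045 m and angle between the x axis of hook and the x axis of mat, either way round below 0.35 rad and height (world z) of hook below 0.01 m and angle between hook's own z axis and vertical below 0.15 rad and y of tray in the frame of rack above -0.2 m and angle between tray's own z axis and vertical below 0.06 rad and height (world z) of tray above 0.008 m); the robot touches nothing.
It fails at once if the hand touches the tray while it is still under the roof (contact force between the arm and tray above 0.5 N and y of tray in the frame of rack above -0.07 m).
It fails at once if the fingers touch the tray while it is still under the roof (contact force between the fingers and tray above 0.5 N and y of tray in the frame of rack above -0.07 m).
It fails at once if the tray is tipped (angle between tray's own z axis and vertical above 0.3 rad).
It fails at once if a bystander is disturbed (distance of any of pineapple, jar_a, jar_b, jar_c, juice, brush from where it was at the start of the episode above 0.03 m).
It also fails if it takes over 72 s, if anything falls off the work surface, if the arm or the gripper's body presses on something with over 40 N, if the wrist force passes 120 N, or if a joint passes its speed limit or range.

## Working session

There is one attempt and no reset: what is moved stays moved. The work goes in short steps, each a Python script; the robot and the scene stay as the last script left them, time stands still between calls to the robot, and variables do not carry over. Pictures are saved under pics/ and viewed, at most 12 in all, crops included, and the job is handed in when it is done.

```bash
ls; mkdir -p pics; python3 - <<'E'
from station import env, set_gripper, viewer, workorder
import cv2
for n in ("scene","top"):
    im=viewer.camera(n); cv2.imwrite(f"pics/{n}0.png",cv2.resize(im,(800,600),interpolation=cv2.INTER_CUBIC))
    cv2.imwrite(f"pics/raw_{n}0.png",im)
    print(n,viewer.camera_params(n))
print(viewer.camera_params("wrist")); print(env.read_state())
E
```

```text
pics
scene {'fx': 484.4138860242831, 'fy': 484.4138860242831, 'cx': 259.48140183715844, 'cy': 193.57238440067724, 'pose': array([[-4.95623693e-01, -8.21798498e-01,  2.81077184e-01,
         1.02222317e+03],
       [ 8.68536739e-01, -4.69340762e-01,  1.59258223e-01,
         2.59478458e+02],
       [ 1.04281142e-03,  3.23058009e-01,  9.46378590e-01,
         1.57904253e+03],
       [ 0.00000000e+00,  0.00000000e+00,  0.00000000e+00,
         1.00000000e+00]])}
top {'fx': 347.88318634098215, 'fy': 347.88318634098215, 'cx': 258.68385856320316, 'cy': 189.40259956330695, 'pose': array([[-3.83744663e-03,  9.81108417e-01, -1.93420649e-01,
         3.34350226e+02],
       [-9.99990951e-01, -4.12016571e-03, -1.05943892e-03,
         4.36670790e+01],
       [-1.83634957e-03,  1.93414833e-01,  9.81115350e-01,
         1.32244192e+03],
       [ 0.00000000e+00,  0.00000000e+00,  0.00000000e+00,
         1.00000000e+00]])}
{'fx': 297.22913927112523, 'fy': 297.22913927112523, 'cx': 253.1632344639226, 'cy': 197.59698348251212, 'tool_from_camera': array([[-4.04106350e-04,  9.56476685e-01,  2.91808479
[... 278 characters left out ...]
00e+00]])}
{'time_s': 0.1, 'qpos': array([ 1.10803466e+00,  4.23758272e-01,  1.63060661e+00,  9.52742309e-06,
        1.08858055e+00, -1.90166932e-02]), 'dq': array([ 0.00084395, -0.0025094 , -0.00169095, -0.00076901, -0.00251181,
       -0.00142441]), 'tau': array([-1.32206340e-03, -5.45615387e+01, -2.74323535e+01,  6.45226892e-02,
        1.87956111e-02,  4.77340279e-06]), 'tool_pos': array([268.1393699 , 564.12942599, 301.98592788]), 'orientation': array([ 2.20058701e-01,  9.75486397e-01, -6.55850245e-04, -1.65460185e-04]), 'force': array([-0.27912311,  0.5691823 , -0.50365821]), 'wrist_torque': array([ 0.0385388 ,  0.0229661 , -0.01802448]), 'grip_force': 0.0, 'width': 87.66619848273986}
```

View pics/scene0.png

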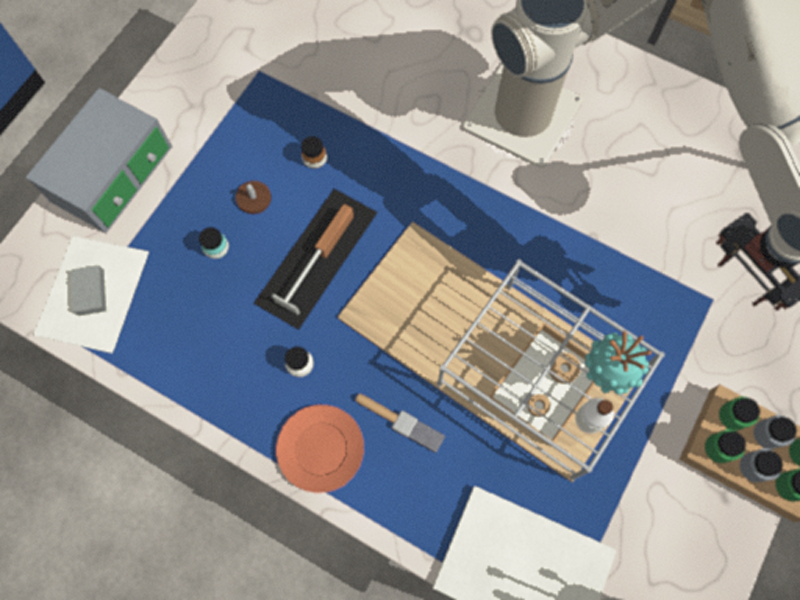

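View pics/top0.png

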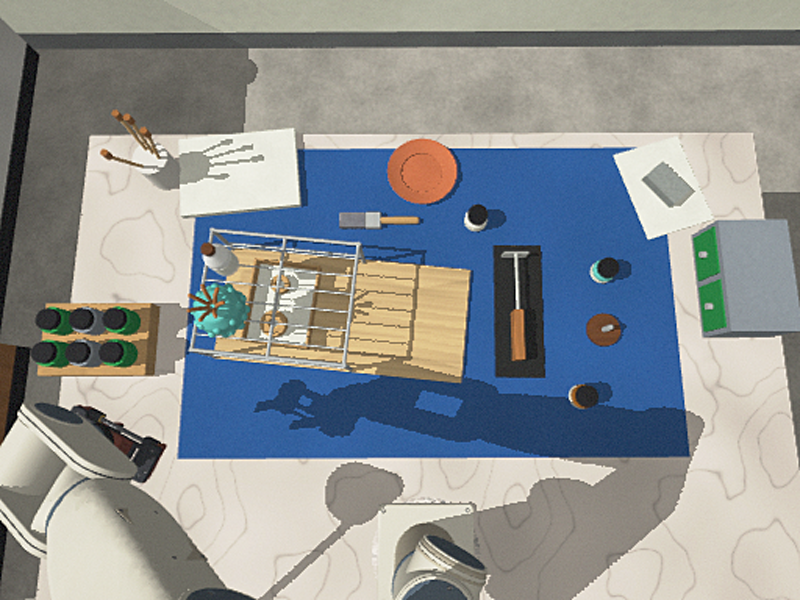

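The scene picture shows the hook handle at about (335,230) and the blade at (286,303), the spindle at (253,197), and the rings at (565,367) large and (540,404) small. The top picture shows the mat at (495..545,246..377), the spindle at (603,330), the board's front corners at (471,269) and (463,381), the roof's front bar from (360,243) to (347,369), and the tray at x 258..322.

```bash
cat > h.py <<'E'
from station import env, set_gripper, viewer, workorder
import cv2, numpy as np
from scipy.spatial.transform import Rotation as R
def down(yaw):  # tool z down, tool x at angle yaw in world
    x=np.array([np.cos(yaw),np.sin(yaw),0]);z=np.array([0,0,-1.]);
    return R.from_matrix(np.c_[x,np.cross(z,x),z]).as_quat()
def campose(name,st=None):
    p=viewer.camera_params(name)
    if name!="wrist": return p,p["pose"]
    T=np.eye(4);T[:3,:3]=R.from_quat(st["orientation"]).as_matrix();T[:3,3]=st["tool_pos"]
    return p,T@p["tool_from_camera"]
def w(name,pts,z,st=None,s=1.5625,off=(0,0)):
    p,P=campose(name,st);out=[]
    for (u,v) in pts:
        u=(u+off[0]+.5)/s-.5;v=(v+off[1]+.5)/s-.5
        d=P[:3,:3]@[(u-p["cx"])/p["fx"],-(v-p["cy"])/p["fy"],-1]
        out.append((P[:3,3]+d*(z-P[2,3])/d[2])[:2])
    return np.round(np.array(out),1)
def shot(fn):
    st=env.read_state();im=viewer.camera("wrist")
    cv2.imwrite("pics/"+fn,cv2.resize(im,(800,600),interpolation=cv2.INTER_CUBIC))
    np.savez("pics/"+fn[:-4],tool_pos=st["tool_pos"],orientation=st["orientation"])
def load(fn): return dict(np.load("pics/"+fn+".npz"))
E
python3 - <<'E'
from h import *
print("board",w("top",[(471,269),(463,381)],12).tolist())
print("roof",w("top",[(360,243),(347,369),(211,230),(192,351)],165).tolist())
print("tray",w("top",[(322,262),(310,345)],52).tolist())
print("mat",w("top",[(495,246),(541,246),(545,377),(496,376)],4).tolist())
print("handle",w("top",[(511,309),(525,309),(512,361),(525,361)],48).tolist(),"blade",w("top",[(502,253),(528,253)],44).tolist())
print("spindle",w("top",[(603,330)],16).tolist(),w("scene",[(253,198)],16).tolist())
print("rings",w("top",[(275,323),(281,282)],40).tolist(),w("scene",[(565,367),(540,404)],40).tolist())
s=cv2.imread("pics/raw_top0.png")
a=cv2.resize(s[140:260,115:275],(800,600),interpolation=cv2.INTER_CUBIC);cv2.imwrite("pics/c_top.png",a)
a=cv2.resize(cv2.imread("pics/raw_scene0.png")[155:311,220:428],(800,600),interpolation=cv2.INTER_CUBIC);cv2.imwrite("pics/c_sc.png",a)
E
```

```text
board [[660.8, -120.2], [386.2, -93.6]]
roof [[683.0, 142.9], [406.2, 167.1], [714.5, 474.9], [445.5, 497.9]]
tray [[669.8, 243.7], [469.3, 266.7]]
mat [[722.2, -183.3], [721.7, -299.0], [395.2, -291.5], [398.0, -174.0]]
handle [[553.6, -208.1], [553.4, -241.4], [430.4, -205.3], [430.3, -235.7]] blade [[692.6, -192.8], [692.4, -256.1]]
spindle [[506.6, -434.7]] [[511.3, -432.8]]
rings [[523.4, 353.8], [623.5, 343.5]] [[523.3, 359.6], [619.3, 349.1]]
```

View pics/c_top.png

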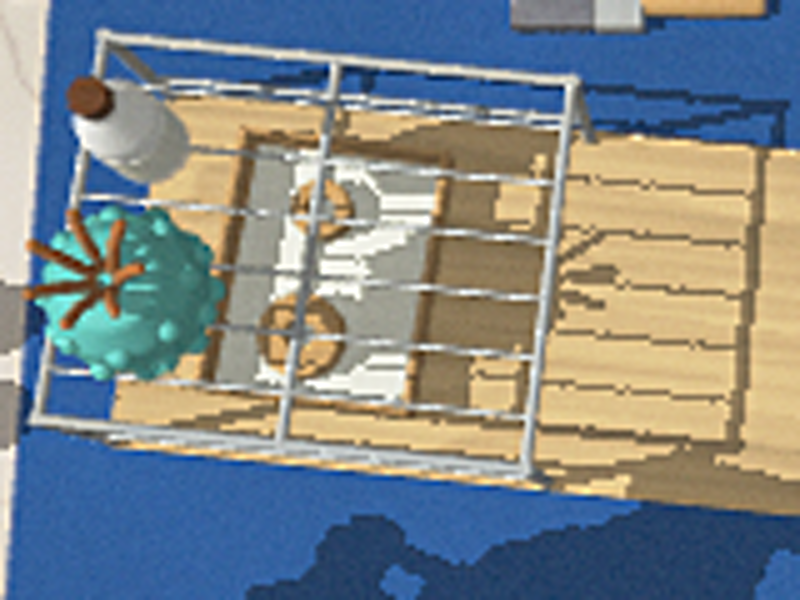

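View pics/c_sc.png

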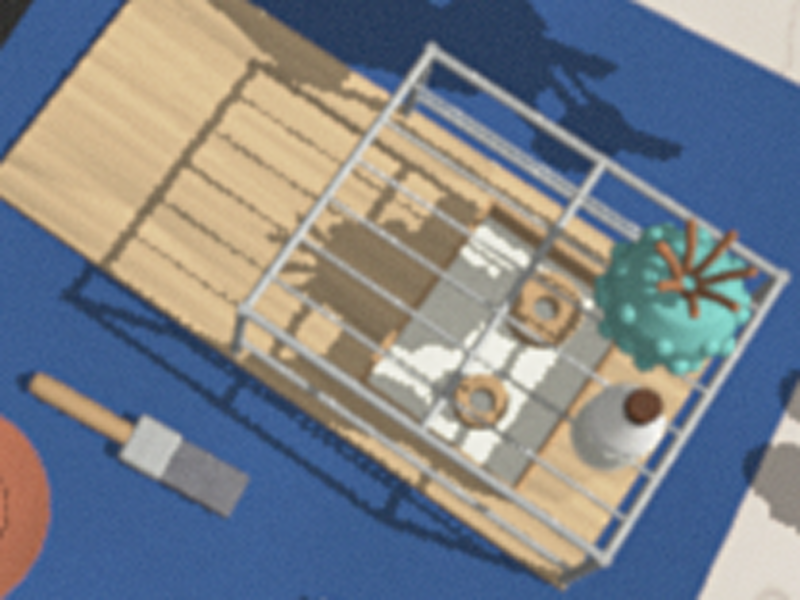

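The crops confirm the geometry: the near wall of the tray runs from (450,158) to (412,408) in the top crop, with the larger ring at (545,310) and the smaller at (480,400) in the scene crop. I'll grip the hook now.

```bash
python3 - <<'E'
from h import *
print("tray near",w("top",[(450,158),(412,408)],52,s=5,off=(575,700)).tolist(),"roof",w("top",[(578,80),(538,480)],165,s=5,off=(575,700)).tolist())
print("tray near sc",w("scene",[(490,207),(372,378)],52,s=800/208,off=(220*800/208,155*800/208)).tolist(),"roof sc",w("scene",[(430,45),(242,312)],165,s=800/208,off=(220*800/208,155*800/208)).tolist())
st=env.read_state();p=st["tool_pos"]
env.move_l([p[0],p[1],450])
y=-0.01
env.reach([472,-222.5,400],down(y))
print(env.read_state()["qpos"])
env.move_l([472,-222.5,150],rate=300)
env.move_l([472,-222.5,4+25+61],rate=80,f_stop=15)
set_gripper(10)
print(env.read_state())
env.move_l([472,-222.5,250],rate=150)
s=env.read_state();print(s["width"],s["force"],s["time_s"])
a=viewer.camera("scene");cv2.imwrite("pics/lift.png",cv2.resize(a[100:250,80:280],(800,600),interpolation=cv2.INTER_CUBIC))
E
```

```text
tray near [[655.5, 248.2], [467.2, 271.1]] roof [[682.1, 143.0], [407.4, 166.1]]
tray near sc [[470.6, 278.8], [652.6, 259.8]] roof sc [[411.4, 173.2], [683.9, 147.7]]
[-4.62218172e-01  1.64659544e-01  1.75406772e+00  1.42407116e-04
  1.22273170e+00  1.11738616e+00]
{'time_s': 6.9833, 'qpos': array([-4.63347936e-01,  6.20321512e-01,  1.95581174e+00, -1.25902589e-04,
        5.65376684e-01,  1.11740494e+00]), 'dq': array([ 0.00190088, -0.00023684,  0.0001747 , -0.00029949,  0.00065179,
        0.00182133]), 'tau': array([ 2.29004463e-01, -5.19145310e+01, -1.34437332e+01,  1.48559469e-01,
        6.04598768e-03,  5.00381319e-02]), 'tool_pos': array([ 472.02390282, -222.54986543,   89.99925401]), 'orientation': array([ 9.99987870e-01, -4.92509899e-03,  2.21650527e-05,  4.85462661e-05]), 'force': array([1.14374268, 0.63115894, 0.14057359]), 'wrist_torque': array([-0.04593431,  0.1891575 ,  0.03991282]), 'grip_force': 29.982745349407196, 'width': 23.895169805541624}
24.10936211422086 [-0.38962354 -0.08304591 -2.18626821] 8.2
```

View pics/lift.png

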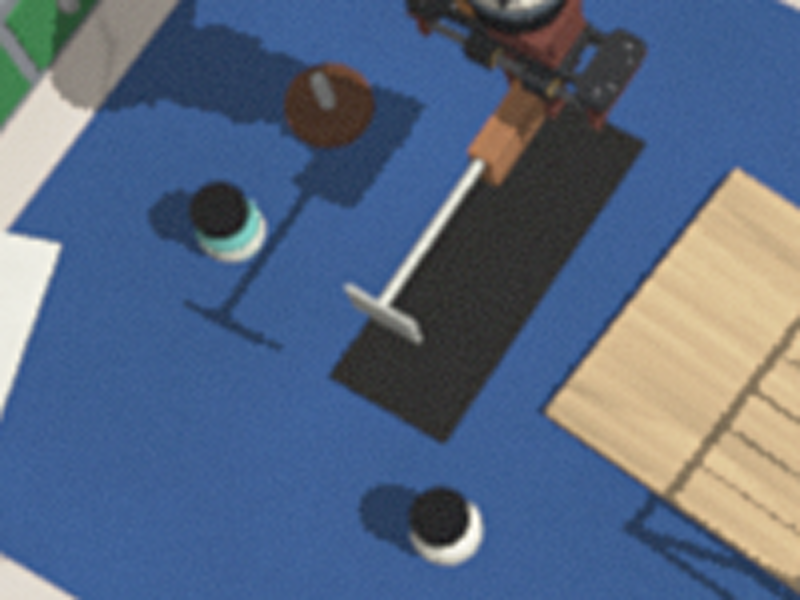

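The hook is lifted and looks level, with the blade's top edge from (347,287) to (422,340) and the jars at (228,220) and (445,525). I'll check the pitch numerically.

```bash
python3 - <<'E'
from h import *
for z in (180,204,220): print(z,w("scene",[(384,312)],z,s=4,off=(320,400)),"expect 692,-224")
top=cv2.imread("pics/raw_top0.png")
# hold hook over the open board, in front of roof
yaw=np.pi/2-0.095
u=np.array([np.cos(yaw),np.sin(yaw)])
def grip(bx,by,zl,**k):   # blade centre (bx,by), underside height zl -> TCP
    q=np.array([bx,by])-220*u; return [q[0],q[1],zl+86]
T=np.array([562.,288.]); 
P0=T-190*u; 
print(env.ik(grip(*P0,200),down(yaw)),env.ik(grip(*T,70),down(yaw)),env.ik(grip(*(T-320*u),26),down(yaw)))
env.reach(grip(*P0,200),down(yaw))
env.move_l(grip(*P0,72),rate=150)
s=env.read_state();print(s["time_s"],s["tool_pos"],grip(*P0,72))
a=viewer.camera("scene");cv2.imwrite("pics/raw_s2.png",a);cv2.imwrite("pics/s2.png",cv2.resize(a[130:286,180:388],(800,600),interpolation=cv2.INTER_CUBIC))
E
```

```text
180 [[ 689.9 -226.4]] expect 692,-224
204 [[ 695.6 -218.1]] expect 692,-224
220 [[ 699.4 -212.5]] expect 692,-224
[-2.47944269e-01  3.15664371e-01  1.83918969e+00 -4.44089210e-16
  9.86738591e-01 -1.52944269e-01] [ 1.04995567e-01  5.24032467e-01  1.89237955e+00 -4.44089210e-16
  7.25180639e-01  1.99995567e-01] [-4.75419436e-01  6.22230632e-01  1.84985506e+00 -4.44089210e-16
  6.69506962e-01 -3.80419436e-01]
10.4083 [ 523.62829008 -120.37671559  158.66142856] [np.float64(523.1085608598315), np.float64(-120.15126602965054), 158]
```

View pics/s2.png

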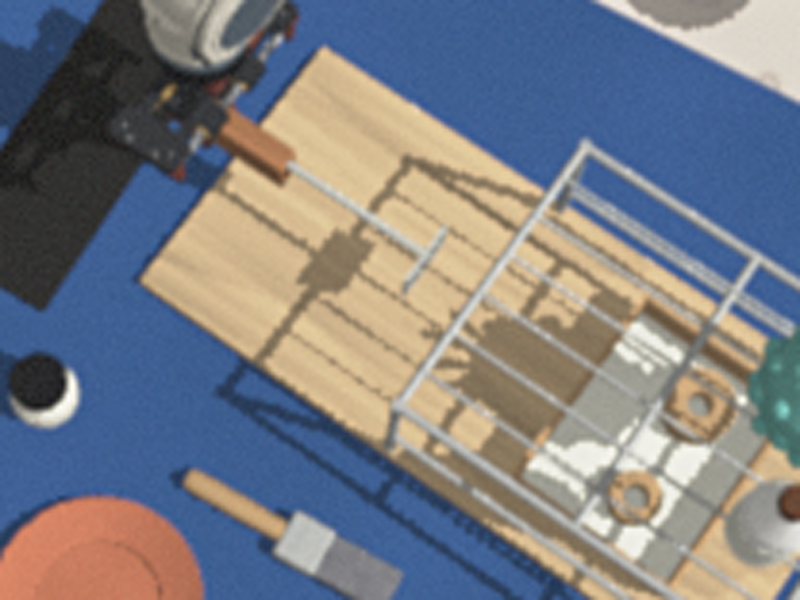

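Here the blade's top edge runs from (447,230) to (406,288), with its middle at (426,258). The tray's near wall runs from (645,300) to (527,470). I'll measure both in the same camera.

```bash
python3 - <<'E'
from h import *
s=800/208;o=(180*s,130*s)
print(w("scene",[(447,230),(406,288),(426,258)],112,s=s,off=o),"cmd 544,99")
print("near wall",w("scene",[(645,300),(527,472)],52,s=s,off=o).tolist(),"roof",w("scene",[(584,145),(398,405)],165,s=s,off=o).tolist())
print("board",w("scene",[(322,46),(141,281)],12,s=s,off=o).tolist())
E
```

```text
[[516.4 107. ]
 [577.9 101.7]
 [546.8 103.6]] cmd 544,99
near wall [[467.5, 278.4], [650.6, 259.8]] roof [[414.3, 174.8], [680.9, 147.9]]
board [[380.7, -88.9], [658.0, -115.4]]
```

```bash
cat >> h.py <<'E'
yaw=np.pi/2-0.095
u=np.array([np.cos(yaw),np.sin(yaw)])
T=np.array([562.,288.])
def grip(b,zl):
    q=np.array(b)-220*u; return [q[0],q[1],zl+86]
E
python3 - <<'E'
from h import *
env.move_l(grip(T,74),rate=120)
print("stop?",env.move_l(grip(T,24),rate=60,f_stop=6), env.read_state()["tool_pos"])
print(env.read_state()["force"])
env.move_l(grip(T-40*u,24),rate=60)
print(env.read_state()["force"])
a=viewer.camera("scene");cv2.imwrite("pics/s3.png",cv2.resize(a[130:286,180:388],(800,600),interpolation=cv2.INTER_CUBIC))
print(env.read_state()["time_s"])
E
```

```text
stop? False [541.3442796   69.04654666 110.21739442]
[-0.94299534 -0.32925684 -1.41491378]
[-0.24614127  0.29342029 -3.00493564]
14.0417
```

View pics/s3.png

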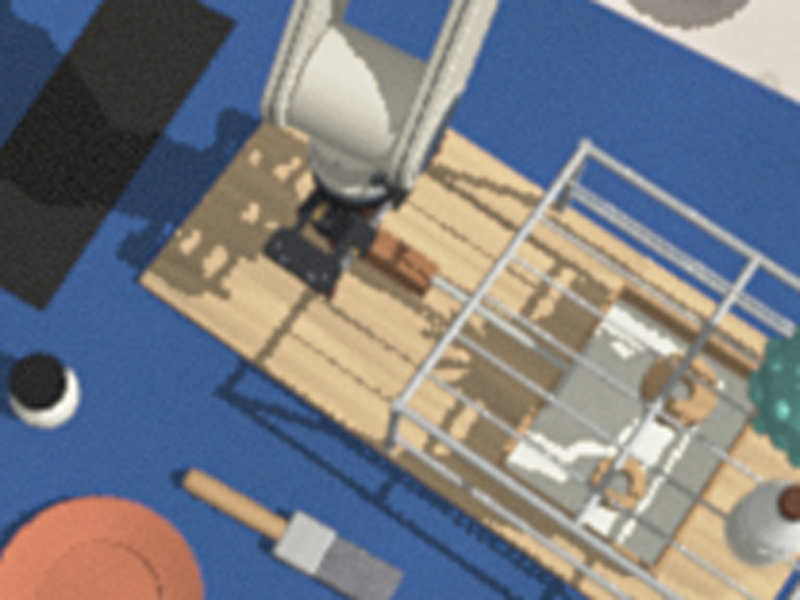

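The tray is following: the large ring has gone from (700,403) to (682,388). I'll finish the drag, unhook and put the hook back.

```bash
python3 - <<'E'
from h import *
env.move_l(grip(T-328*u,24),rate=90)
env.hold(0.2); print(env.read_state()["force"])
env.move_l(grip(T-318*u,24),rate=60)
env.move_l(grip(T-318*u,150),rate=120)
env.reach([472,-228,220],down(-0.015))
env.move_l([472,-228,110],rate=150)
print(env.move_l([472,-228,90],rate=40,f_stop=8),env.read_state()["tool_pos"])
set_gripper(60)
env.move_l([472,-228,200],rate=200)
print(env.read_state()["time_s"])
# viewpoint over the tray
env.reach([440,-35,330],down(0.0))
shot("w1.png")
a=viewer.camera("top");cv2.imwrite("pics/raw_top1.png",a);
print(env.read_state()["time_s"])
cv2.imwrite("pics/t1.png",cv2.resize(a[120:276,190:398],(800,600),interpolation=cv2.INTER_CUBIC))
E
```

```text
[ 0.02016769  1.49183187 -2.96183282]
True [ 471.76933054 -227.919042     89.88889957]
23.275
24.3083
```

View pics/w1.png

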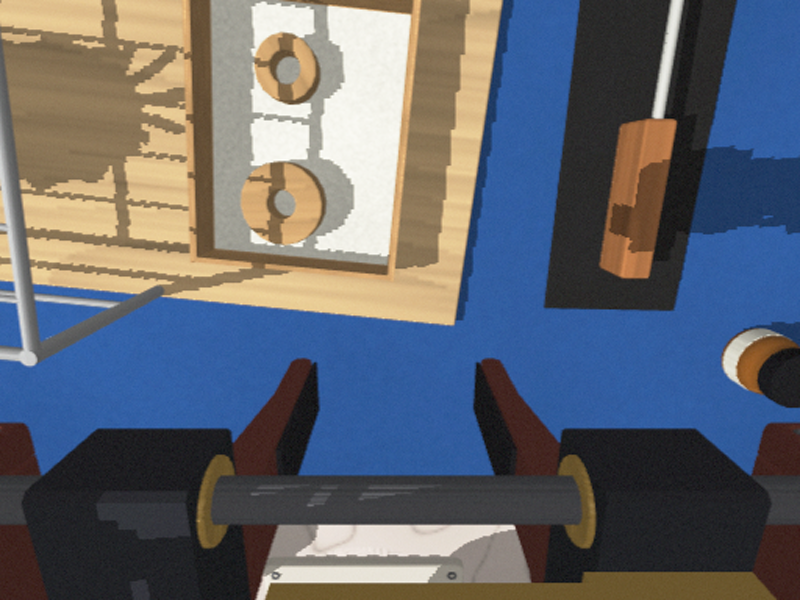

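View pics/t1.png

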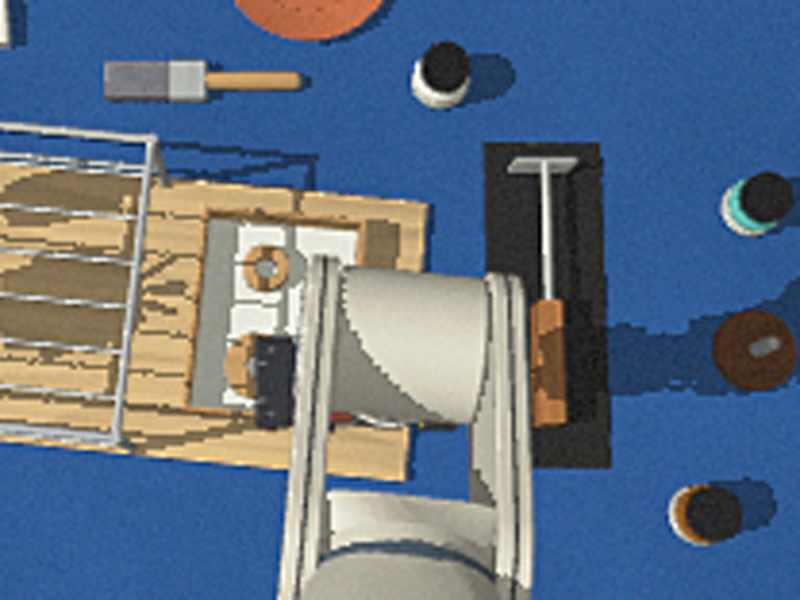

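The wrist picture shows the large ring's hole at (285,203), the small ring's hole at (288,69), and the inner walls of the tray at columns 212 to 390. The hook stands on the mat. The top picture shows the whole tray clear of the roof bar and the spindle at (755,350).

```bash
python3 - <<'E'
from h import *
st=load("w1")
print("large",w("wrist",[(284.5,203)],42,st),"edges",w("wrist",[(241,203),(326,203),(283,163),(283,245)],42,st).tolist())
print("small",w("wrist",[(288,69)],38,st),"edges",w("wrist",[(256,69),(320,69)],38,st).tolist())
print("tray top: left",w("wrist",[(190,261),(197,262),(186,100)],52,st).tolist(),"right",w("wrist",[(392,273),(411,12)],52,st).tolist())
print("floor",w("wrist",[(213,250),(388,273)],16,st).tolist())
s=800/208;o=(190*s,120*s)
print("top: small",w("top",[(266,268)],38,s=s,off=o),"tray",w("top",[(204,209),(361,222),(189,406)],52,s=s,off=o).tolist(),"roof",w("top",[(152,140),(120,440)],165,s=s,off=o).tolist())
print("mat",w("top",[(484,143),(599,143),(611,467)],4,s=s,off=o).tolist(),"blade",w("top",[(543,163)],44,s=s,off=o),"handle end",w("top",[(549,424)],48,s=s,off=o),"spindle",w("top",[(755,350)],16,s=s,off=o))
E
```

```text
large [[493.7  51.8]] edges [[493.8, 85.5], [493.7, 19.5], [523.4, 50.8], [461.0, 55.2]]
small [[588.5  43.5]] edges [[588.5, 66.8], [588.5, 20.3]]
tray top: left [[450.1, 126.5], [449.3, 121.1], [566.0, 114.4]] right [[440.4, -31.6], [620.7, -45.0]]
floor [[452.6, 121.8], [432.5, -27.9]]
top: small [[587.9  44.7]] tray [[644.1, 104.9], [630.5, -48.1], [452.0, 118.2]] roof [[680.6, 146.6], [412.6, 170.7]]
mat [[724.0, -178.8], [723.5, -296.4], [395.4, -291.0]] blade [[ 691.4 -229.7]] handle end [[ 434.  -223.2]] spindle [[ 508.1 -435.5]]
```

```bash
python3 - <<'E'
from h import *
set_gripper(80)
env.reach([493.5,52,180],down(0))
env.move_l([493.5,52,98.5],rate=80,f_stop=8)
set_gripper(40)
s=env.read_state();print(s["width"],s["tool_pos"],s["grip_force"])
env.move_l([493.5,52,230],rate=150)
s=env.read_state();print(s["width"],s["force"])
env.reach([455,-434,260],down(0)); env.hold(.2)
shot("w2.png");print(env.read_state()["time_s"])
E
```

```text
64.31911020789485 [493.77302248  52.03934635  98.92003596] 30.000810557976365
64.55194738985661 [ 0.30815268 -0.368355   -0.02122277]
30.2167
```

View pics/w2.png

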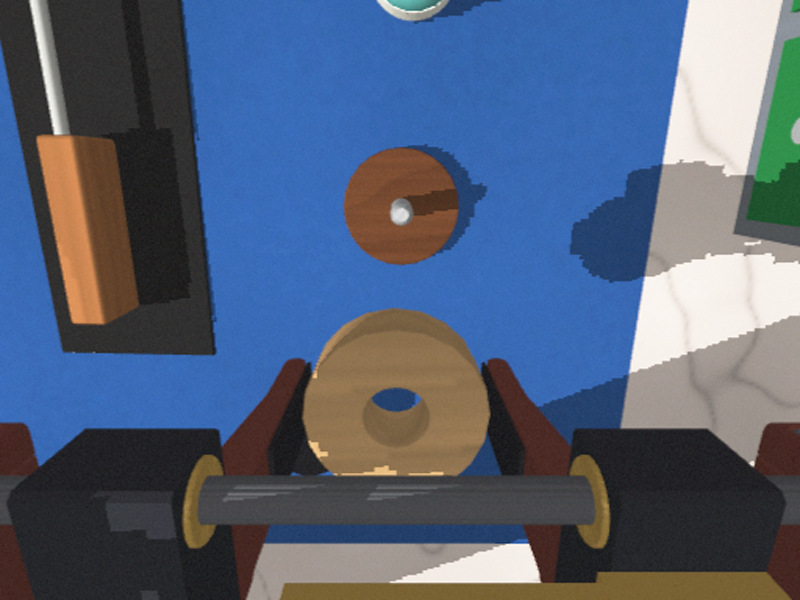

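The held ring's top hole is at (396,417), the spindle's disc at (402,206) and the post's top at (400,211).

```bash
python3 - <<'E'
from h import *
st=load("w2");t=st["tool_pos"];print(t)
print("ring hole-TCP",w("wrist",[(396,417)],t[2]-56.9,st)-t[:2], "outer", w("wrist",[(304,410),(490,410)],t[2]-56.9,st)-t[:2],w("wrist",[(397,310)],t[2]-56.9,st)-t[:2])
print("disc",w("wrist",[(402,206)],16,st),"edges",w("wrist",[(345,206),(459,206),(401,148),(402,264)],16,st).tolist(),"post",w("wrist",[(400.5,212)],62,st))
E
```

```text
[ 455.56915291 -433.16660385  260.03339881]
ring hole-TCP [[-0.36915291  0.66660385]] outer [[  2.13084709  31.46660385]
 [  2.23084709 -30.73339615]] [[37.13084709  0.36660385]]
disc [[ 510.6 -436.6]] edges [[510.5, -397.4], [510.6, -475.7], [548.3, -435.7], [470.1, -436.7]] post [[ 510.5 -435.1]]
```

```bash
python3 - <<'E'
from h import *
X,Y=510.7,-436
env.move_l([X,Y,160],rate=120); env.hold(.2)
print(env.move_l([X,Y,99.5],rate=50,f_stop=8))
s=env.read_state();print(s["tool_pos"],s["force"])
if s["tool_pos"][2]<104:
    set_gripper(80); env.move_l([X,Y,200],rate=200)
    set_gripper(70)
    env.reach([588.3,44,200],down(0))
    env.move_l([588.3,44,95.5],rate=90,f_stop=8)
    set_gripper(25)
    s=env.read_state();print(s["width"],s["tool_pos"],s["grip_force"])
    env.move_l([588.3,44,230],rate=150)
    print(env.read_state()["width"])
    env.reach([455,-434,260],down(0)); env.hold(.2)
shot("w3.png");print(env.read_state()["time_s"])
E
```

```text
False
[ 510.87389651 -436.16357123   99.8965371 ] [-0.61600484  0.74662336 -0.85802356]
45.203658779323725 [587.98306154  44.04685002  96.39242798] 30.409084459533915
45.5115522453187
40.8833
```

View pics/w3.png

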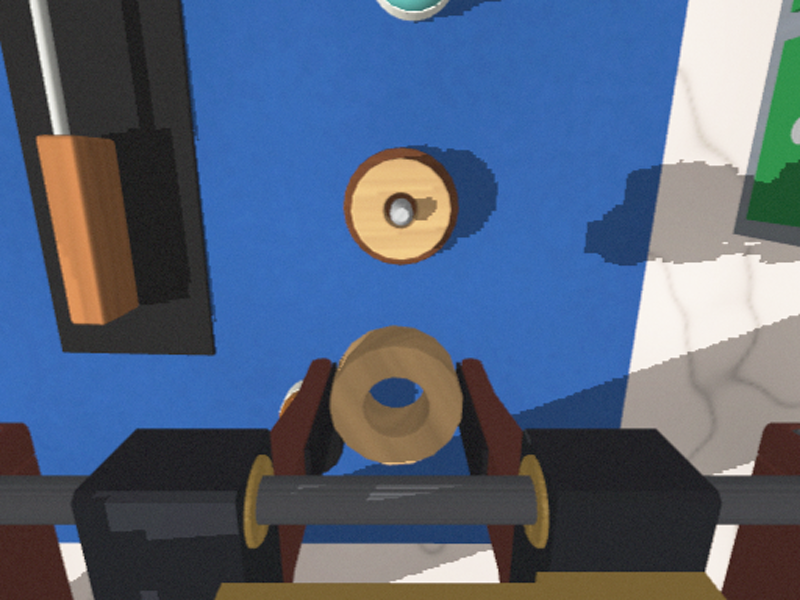

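The large ring is down, concentric with the post at (401,209). The small ring is held, with its hole at (396,407).

```bash
python3 - <<'E'
from h import *
st=load("w3");t=st["tool_pos"]
d=(w("wrist",[(396,407)],t[2]-58.4,st)-t[:2])[0];print("off",d)
if np.abs(d).max()<7:
    X,Y=510.5-d[0],-435.8-min(d[1],.6)
    env.move_l([X,Y,185],rate=120); env.hold(.2)
    print(env.move_l([X,Y,122.8],rate=50,f_stop=8))
    s=env.read_state();print(s["tool_pos"],s["force"],s["time_s"])
E
```

```text
off [2.51452408 0.65642833]
False
[ 508.16534134 -436.56818375  123.2077008 ] [ 0.17961496 -0.70535904 -0.08574262] 43.3917
```

```bash
python3 - <<'E'
from h import *
set_gripper(70); p=env.read_state()["tool_pos"]
env.move_l([p[0],p[1],220],rate=200); env.reach([455,-434,260],down(0)); env.hold(.3)
shot("w4.png");print(env.read_state()["time_s"])
E
```

```text
45.3417
```

View pics/w4.png

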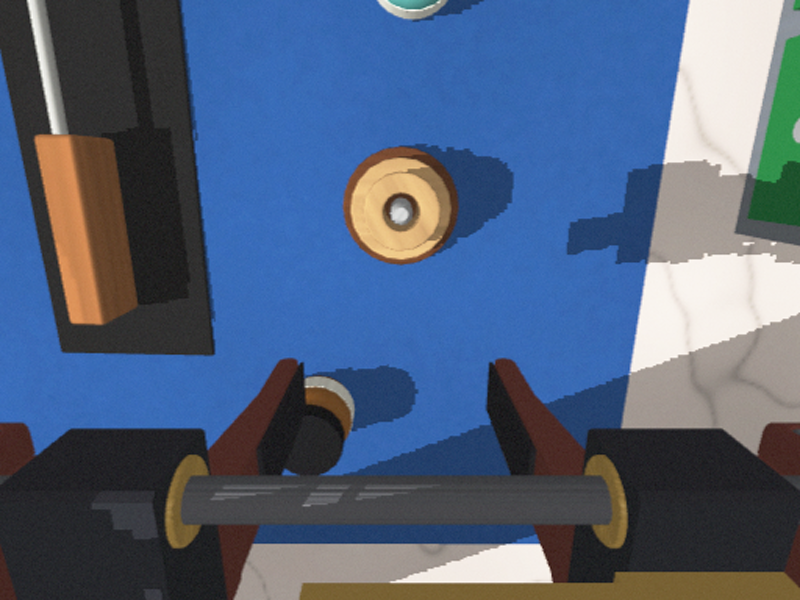

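Both rings sit flat and concentric on the post at (401,210), and the hook stands on its mat.

```bash
python3 -c "
from h import *
print(workorder.sign_off())"
```

```text
the job is handed in; nothing more can be done
None
```

I finished every step and handed the job in at about 45 s of the 72 s allowed; sign-off gave no verdict, but the last pictures show the tray clear of the roof on the board, the hook back on its mat, and both rings flat on the spindle, larger one underneath.

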